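# Seat a freeze-drying stopper in the guarded bench press

## Task

The vial in the press still has its grey stopper standing half out: with the fingertips push the shuttle fully in so that the vial stands under the ram, then reach down through the window in the yellow guard, press the red lever all the way down and hold it there for a second so that the stopper is fully seated. Let the lever rise, then push the shuttle's tab back to its outer stop to bring the vial out again and leave it there. Never touch the guard, the vial or its stopper, keep the vial upright in its nest, and leave the capped vials, the forceps and the blue marker alone.

Things in the scene. Friction and masses are not known exactly. Their poses are not given: they have to be found in the camera images.
- press: Navy bench press fixed to the bench: base 190 x 134 x 12 mm, slide bed reaching to y = -243 mm. Origin: on the bench top, on the centre line of ram and lever; x points to its back (away from the robot at yaw 0), y to its left, z up. The shuttle moves along y at x = +5 mm; ram at x = +5 mm, y = 0. Lever pivot at x = +60 mm, z = 108 mm.
- guard: Guard fixed over the press, same frame as the press: yellow frame, clear sheets, x = -103 to +83 mm, y = -64 to +64 mm, top at z = 138 mm (screw heads 2.5 mm higher). A gate in its right sheet (x = -30 to +36 mm, up to z = 90 mm) lets the vial through. Must not be touched.
- window (a point): Centre of the window in the guard's top, at x = -50, y = 0, z = 138 mm of the press; axes as the press. The clear opening is 75 mm along x (from x = -89 to -14 mm) by 84 mm along y; its rim is 6 mm thick.
- lever_pad (a point): Centre of the upper face of the red lever pad (30 mm along x, 36 mm along y, 10 mm thick), straight below the middle of the window: 13 mm below the window plane (z = 125 mm) at rest, 37 mm below (z = 101 mm) when fully down. It moves down about 24 mm, nearly straight, and tilts 0.2 rad, its front edge sinking.
- lever (a joint): Press lever: 0 = up at rest, 0.218 rad = fully down at its stop. A return spring lifts it when let go (1.5 N at the pad at rest, 3.5 N fully down); seating the stopper adds 2 to 4 N, so the pad needs 5 to 8 N, then meets a hard stop. It drives the ram down 12 mm.
- shuttle (a joint): Shuttle slide: 0 = fully out at its outer stop (the vial in the open, outside the guard, where it starts), 0.090 m = fully in at its inner stop (vial under the ram). It grows as the shuttle moves along the press's +y. Friction about 2.5 N; it stays where it is left.
- tab_outer (a point): Centre of the outer face (facing the press's -y) of the shuttle's upright steel and black tab, 47 mm above the bench. The tab is 52 mm wide along x, 8 mm thick, its top at z = 59 mm; push here to move the shuttle in. At the inner stop this face is 78 mm outside the guard's side.
- tab_inner (a point): Centre of the inner face (facing the guard, +y) of the same tab, 47 mm above the bench; push here to bring the shuttle out. Below it the slide bar's top is at z = 21 mm, guide rails and screws reach z = 25 mm, two gussets at the tab's foot z = 29 mm. At the inner stop 70 mm is free between this face and the guard.
- nest (a point): Floor centre of the round white nest on the shuttle that holds the vial (35 mm outside diameter, its wall 12 mm high), 20 mm above the bench; 134 mm from the tab's inner face.
- vial: Loose clear glass vial with white dried cake, 24 mm diameter, 40 mm to its rim, standing in the nest. Origin: centre of its underside, z up. With the stopper raised its top is at most 72 mm above the bench. Must not be touched.
- stopper (a joint): Grey stopper in the vial's mouth: 0 = 8 mm too high, 0.008 m = fully seated; it starts at 0 to 0.003. It moves only when the ram pushes it, and stays.
- capped_vial_0: Finished glass vial with a blue cap, 24 mm diameter, 46 mm tall, standing loose on the bench on the robot's side of the slide bed. Origin: centre of its underside. Leave alone.
- capped_vial_1: The same, on the far side of the slide bed. Leave alone.
- forceps: Steel forceps, 17 x 118 x 8 mm, lying loose on the bench beside the press on its left. Origin at the middle of the underside. Leave alone.
- marker: Marker pen, white with a blue cap, 13 x 135 x 13 mm, lying loose on the bench behind the press. Origin at the middle of the underside. Leave alone.

How it is judged:
By the outcome, as a careful person would: the job done as asked, in the order asked, and still so for the second after the job is handed in, with the robot touching nothing.
It also fails if it takes over 64 s, if anything falls off the work surface, if the arm or the gripper's body presses on something with over 40 N, if the wrist force passes 120 N, or if a joint passes its speed limit or range.

## Robot

A 7-joint arm with a two-finger parallel gripper is mounted at the origin on a cart in front of the work surface, level with it; the furniture and walls round the work are solid. World frame = base frame: x ahead of the robot, y to its left, z up, the work surface at z = 0. Lengths are in m, angles in rad, forces in N, time in s.
With the tool pointing down it reaches from about 0.4 to 0.875 m from the base axis. Payload 6.5 kg.
Tool frame: the origin (TCP) lies midway between the tips of the shut fingers; the grasp point (between the pads) lies 19 mm behind it (env.pinch_z is the z of the grasp point in the tool frame, in m); z points along the fingers, y is the line along which they close (so a half turn about z gives the same grasp; the last joint's range is limited). The gripper opens to 88 mm and grips with 3 to 60 N. Pads are 18 mm wide; open, the fingers measure 123 mm over their backs; the gripper's body (75 mm by 187 mm) begins 45 mm behind the grasp point.
Start: joints at [1.283, 0.536, -0.004, 1.538, 0.003, 1.067, -0.071], TCP at [0.143, -0.634, 0.239] pointing down, gripper open.
Joint ranges: [-2.7, 2.7], [-0.37, 2.16], [-1.27, 1.26], [0.24, 2.4], [-1.31, 4.45], [0.19, 1.91], [-2.76, 2.76]. Speed limits (rad/s): [2.39, 2.39, 3.14, 3.14, 3.14, 3.14, 3.14].

## Interface

Orientations are given as a unit quaternion [x, y, z, w].
In Python, from workcell import env gives the robot as it stands.
- The arm moves only by the tool send_rows, never from a script. Its argument "series" is a list that holds one entry, the list of rows, each a list of 7 numbers: the shift along the tool's x, y, z in units of 40 mm (1.0 is 40 mm), then the turn, a rotation vector about the tool's x, y, z in units of pi/4 rad (1.0 is pi/4 rad), then the finger opening in mm, from 0 to 88.1. In form: [[[x, y, z, ax, ay, az, gripper], ...]]. A call has exactly 8 rows; each row shifts and turns the commanded pose from where the row before left it, along the tool's axes as they then stand; what a row does not reach is not made up. A row lasts 1/12 s, in which the tool goes at most 41.7 mm and 7.16 degrees, less where a joint would pass 70% of its speed; a pose out of reach is approached as far as the arm can. A call with a number of a shift or a turn outside -1 to 1 is refused whole. A call with a gripper value outside its range is refused whole. The fingers move at their own pace and stop on an object; the grip force is fixed at half the most. Time passes only in rows, so rows that do not move let the fingers close, or fill a call up. It gives the time, the measured TCP pose, the force, the opening and the grip force at its end, in the units of the state.
- env.observe(): the state, without advancing time (a new reading comes with each control period).
- env.grab_frame(name): name is "scene" or "side" or "wrist"; returns a dict with "color" (400x640x3 uint8, red, green, blue), "z_map" (400x640 float32, m along the optical axis (not along the pixel's ray), 0 where there is no reading), "fx", "fy", "cx", "cy" (pixels), "rvec" (rotation vector, rad) and "tvec" (3), from world to camera coordinates, as OpenCV has them. Camera axes: x right, y down, z forward; pixel columns grow to the right and rows downward; lengths in m; the calibration is good to about 2 mm. A picture is of the moment at which its call begins.
- env.finish_job(): hands the job in; it is judged then, once.
The state is a dict: "time_s": time; "joint_positions": joint angles; "dq": joint speeds; "effort": joint torques, N m; "position": TCP position; "ee_rot": TCP orientation; "contact_force": force on the tool from outside, world axes, zero at the start; "wrist_torque": the same for the moment, N m; "finger_gap": finger opening in m; "gripper_force": force on a finger pad.
Only numpy, scipy, OpenCV 4.12 (cv2) and the standard library are available. Lean on these libraries where they do the work, as an engineer would, in place of code of your own. Each camera call takes 0.05 s, during which the arm holds its last target. There are 200 camera calls.

## Working session

There is one attempt and no reset: what is moved stays moved. The work goes in short steps, Python scripts to look and compute and a tool call to move; the robot and the scene stay as the last step left them, time stands still between calls to the robot, and variables do not carry over. Pictures are saved under pics/ and viewed, at most 10 in all, crops included, and the job is handed in when it is done.

Besides the shell and the picture viewer there is one more tool, called by a JSON object that holds its "name" and its "arguments", one argument or row to a line. send_rows: Moves the arm, as the interface text tells. Its arguments: {"type":"object","properties":{"series":{"type":"array","items":{"type":"array","items":{"type":"array","items":{"type":"number"}}}}},"required":["series"]}

```bash
mkdir -p pics; ls
cat > h.py <<'E'
from workcell import env
import numpy as np, cv2
def cam(n):
    f=env.grab_frame(n); f['R']=cv2.Rodrigues(np.array(f['rvec'],float))[0]; f['t']=np.array(f['tvec'],float).ravel(); return f
def ray(f,u,v,z):
    d=f['R'].T@np.array([(u-f['cx'])/f['fx'],(v-f['cy'])/f['fy'],1]); o=-f['R'].T@f['t']
    return o+d*(z-o[2])/d[2]
def cloud(f):
    v,u=np.mgrid[:400,:640]; z=f['z_map']
    p=np.stack([(u-f['cx'])/f['fx']*z,(v-f['cy'])/f['fy']*z,z],-1)
    return (p-f['t'])@f['R']
def save(f,n): cv2.imwrite('pics/'+n,f['color'][...,::-1])
E
python3 - <<'E'
from h import *
s=env.observe(); print({k:np.round(v,3) for k,v in s.items()})
for n in ('scene','side','wrist'):
    f=cam(n); save(f,n+'0.png'); np.savez(n+'0.npz',**f); print(n,-f['R'].T@f['t'],f['R'][2])
a=[cv2.imread('pics/%s0.png'%n) for n in('scene','side')]
E
```

```text
pics
{'time_s': np.float64(0.0), 'joint_positions': array([ 1.283,  0.537, -0.004,  1.539,  0.003,  1.067, -0.071]), 'dq': array([-0.   , -0.   , -0.001, -0.001, -0.001,  0.001, -0.   ]), 'effort': array([-0.0000e+00, -5.7098e+01,  9.9100e-01, -2.5161e+01, -5.6000e-02,
        1.8000e-02,  0.0000e+00]), 'position': array([ 0.143, -0.633,  0.238]), 'ee_rot': array([ 0.994,  0.111, -0.   , -0.001]), 'contact_force': array([-0.848, -0.769, -0.164]), 'wrist_torque': array([-0.   , -0.038,  0.01 ]), 'gripper_force': np.float64(0.0), 'finger_gap': np.float64(0.088)}
scene [ 0.04779062 -0.43777671  0.53465261] [ 0.57592219  0.63082479 -0.51997472]
side [0.94659577 0.16695679 0.85754539] [-0.48348873 -0.05419889 -0.87367106]
wrist [ 0.20890531 -0.61855986  0.38357811] [-0.25959021 -0.05722128 -0.96402212]
```

View pics/scene0.png

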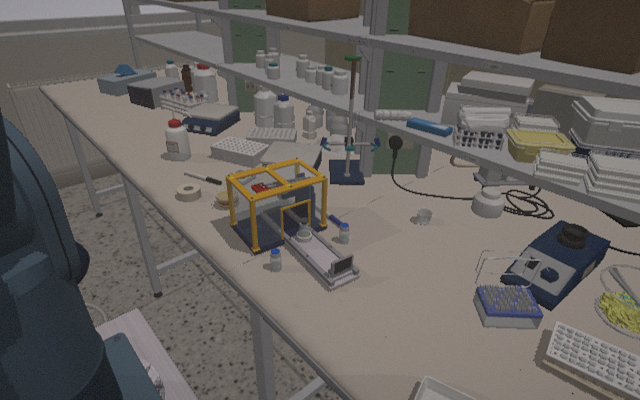

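View pics/side0.png

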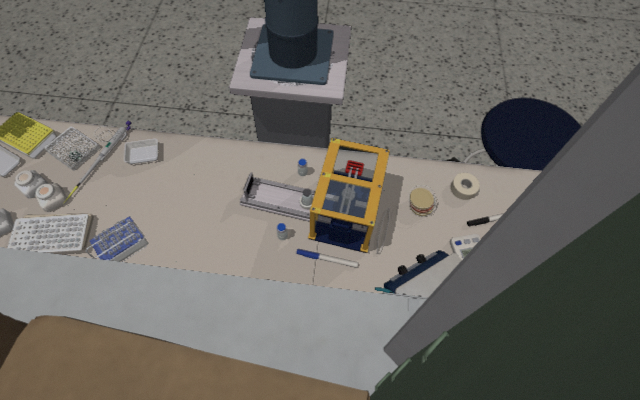

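The scene picture shows the guard at about (278,205) and the tab at (343,265). The side picture shows the guard at about (350,195), the red pad at (354,168) and the tab at (247,187).

Run:
```python
from h import *
P=[]
for n in('side','scene'):
    f=dict(np.load(n+'0.npz')); p=cloud(f); hsv=cv2.cvtColor(f['color'],cv2.COLOR_RGB2HSV)
    ok=(f['z_map']>0)&(p[...,0]>.3)&(p[...,0]<.9)&(abs(p[...,1])<.5)
    yel=(hsv[...,0]>18)&(hsv[...,0]<30)&(hsv[...,1]>150)&(hsv[...,2]>90)&ok
    q=p[yel]; print(n,'yellow z pct',np.percentile(q[:,2],[50,80,90,95,99]).round(3),len(q))
    t=q[(q[:,2]>.130)&(q[:,2]<.146)]; P.append(t)
    r=cv2.minAreaRect(t[:,:2].astype(np.float32)*1000); print(r, cv2.boxPoints(r).round(1).tolist())
    # top outline by rays onto z=.138: hull of yellow pixels
    red=((hsv[...,0]<6)|(hsv[...,0]>174))&(hsv[...,1]>150)&ok
    q=p[red]; q=q[q[:,2]>.08]; print('red',len(q),np.median(q,0).round(4),q.min(0).round(3),q.max(0).round(3))
    pu=p[ok&(p[...,2]>.035)&(p[...,2]<.064)&(p[...,1]<-.2)]; 
    print('tab-ish',len(pu),pu.min(0).round(3),pu.max(0).round(3),np.median(pu,0).round(3))
    blue=(hsv[...,0]>100)&(hsv[...,0]<125)&(hsv[...,1]>120)&ok&(p[...,2]>.03)&(p[...,2]<.055)
    c,l,st,ce=cv2.connectedComponentsWithStats(blue.astype(np.uint8))
    for i in range(1,c):
        if st[i,4]>15: print('blue',ce[i].round(),st[i,4],np.median(p[l==i],0).round(3))
```

```text
side yellow z pct [0.138 0.139 0.14  0.14  0.141] 2447
((492.89202880859375, 196.96530151367188), (126.36372375488281, 185.68128967285156), 82.6224136352539) [[392.70001220703125, 146.1999969482422], [576.9000244140625, 122.4000015258789], [593.0999755859375, 247.6999969482422], [408.8999938964844, 271.5]]
red 150 [0.4528 0.2021 0.1249] [0.438 0.185 0.118] [0.469 0.219 0.129]
tab-ish 1383 [ 0.532 -0.5    0.035] [ 0.692 -0.212  0.064] [ 0.638 -0.287  0.042]
blue [302. 162.] 33 [0.402 0.083 0.046]
blue [281. 227.] 43 [0.575 0.061 0.046]
blue [339. 237.] 102 [0.581 0.187 0.042]
blue [415. 271.] 393 [0.636 0.35  0.039]
scene yellow z pct [0.137 0.138 0.138 0.139 0.139] 1608
((491.8662414550781, 194.66860961914062), (126.71794891357422, 183.78150939941406), 82.41873931884766) [[392.3999938964844, 144.0], [574.5999755859375, 119.69999694824219], [591.2999877929688, 245.39999389648438], [409.1000061035156, 269.6000061035156]]
red 59 [0.4471 0.195  0.1242] [0.438 0.183 0.119] [0.464 0.215 0.127]
tab-ish 3847 [ 0.567 -0.472  0.035] [ 0.9   -0.212  0.064] [ 0.744 -0.297  0.045]
blue [344. 225.] 25 [0.573 0.059 0.046]
blue [275. 251.] 39 [0.402 0.081 0.046]
```

Run:
```python
import cv2
a=cv2.imread('pics/side0.png')[130:260,230:400]; cv2.imwrite('pics/sc.png',cv2.resize(a,None,fx=4.6,fy=4.6,interpolation=cv2.INTER_CUBIC))
```

```text
(no output)
```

View pics/sc.png

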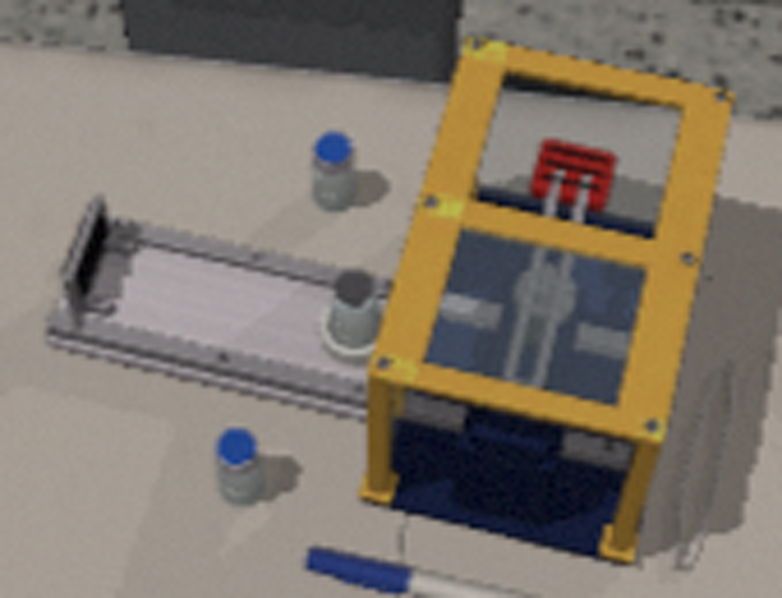

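The crop shows the tab's outer face on the far left, the vial just outside the gate, and the red pad under the middle of the window. Next I fix the press frame and check the tab against it.

```bash
cat >> h.py <<'E'
th=np.radians(-7.45); X=np.array([np.cos(th),np.sin(th)]); Y=np.array([-X[1],X[0]]); O=np.array([.4924,.1958])+.010*X
def w2p(p): d=np.asarray(p)[...,:2]-O; return np.stack([d@X,d@Y,np.asarray(p)[...,2]],-1)
def p2w(p): return np.r_[O+p[0]*X+p[1]*Y,p[2]]
from scipy.spatial.transform import Rotation as Ro
def to(p):
    """press target -> delta in tool units"""
    s=env.observe(); R=Ro.from_quat(s['ee_rot'])
    g=Ro.from_matrix(np.array([[-Y[0],-X[0],0],[-Y[1],-X[1],0],[0,0,-1]]))
    print('t',round(float(s['time_s']),2),'press',(w2p(s['position'])*1e3).round(1),'F',np.round(s['contact_force'],1),'gap',round(float(s['finger_gap']),4))
    print('shift units',(R.inv().apply(p2w(np.array(p)/1e3)-s['position'])/.04).round(3),'turn units',((R.inv()*g).as_rotvec()/(np.pi/4)).round(3))
E
python3 - <<'E'
from h import *
for n in('side','scene'):
    f=dict(np.load(n+'0.npz')); p=w2p(cloud(f)); 
    m=(f['z_map']>0)&(abs(p[...,0])<.05)&(p[...,1]<-.19)&(p[...,1]>-.28)&(p[...,2]>.045)&(p[...,2]<.07)
    print(n,m.sum(),np.percentile(p[m],[2,25,50,75,98],axis=0).round(4).tolist())
to([5,-275,240])
E
```

```text
side 95 [[-0.0189, -0.2297, 0.0462], [-0.0059, -0.2266, 0.0536], [0.0068, -0.2243, 0.0567], [0.0182, -0.2224, 0.0582], [0.029, -0.2215, 0.0603]]
scene 169 [[-0.0194, -0.2316, 0.0455], [-0.0083, -0.2302, 0.0498], [0.0036, -0.2294, 0.0544], [0.017, -0.228, 0.0574], [0.0298, -0.2243, 0.0592]]
t 0.15 press [-249.  -867.8  238.1] F [ 0.9  0.2 -0.8] gap 0.088
shift units [ 11.069 -11.722  -0.035] turn units [-1.000e-03  2.000e-03  2.448e+00]
```

{"name": "send_rows", "arguments": {
  "series": [
    [[0.3, -0.32, 0, 0, 0, 0, 0], [0.46, -0.49, 0, 0, 0, 0, 0], [0.46, -0.49, 0, 0, 0, 0, 0], [0.46, -0.49, 0, 0, 0, 0, 0], [0.46, -0.49, 0, 0, 0, 0, 0], [0.46, -0.49, 0, 0, 0, 0, 0], [0.46, -0.49, 0, 0, 0, 0, 0], [0.46, -0.49, 0, 0, 0, 0, 0]]
  ]
}}

```text
time_s: 0.82
position: [0.2477, -0.4554, 0.2386]
ee_rot: [0.994, 0.111, -0.0, -0.0]
contact_force: [0.1, -0.5, 1.6]
finger_gap: 0.0366
gripper_force: 0.0
```

{"name": "send_rows", "arguments": {
  "series": [
    [[0.46, -0.49, 0, 0, 0, 0, 0], [0.46, -0.49, 0, 0, 0, 0, 0], [0.46, -0.49, 0, 0, 0, 0, 0], [0.46, -0.49, 0, 0, 0, 0, 0], [0.46, -0.49, 0, 0, 0, 0, 0], [0.46, -0.49, 0, 0, 0, 0, 0], [0.46, -0.49, 0, 0, 0, 0, 0], [0.46, -0.49, 0, 0, 0, 0, 0]]
  ]
}}

```text
time_s: 1.48
position: [0.3568, -0.2702, 0.2387]
ee_rot: [0.994, 0.111, -0.0, 0.0]
contact_force: [-0.3, -0.1, 0.2]
finger_gap: 0.0004
gripper_force: 0.0
```

{"name": "send_rows", "arguments": {
  "series": [
    [[0.46, -0.49, 0, 0, 0, 0, 0], [0.46, -0.49, 0, 0, 0, 0, 0], [0.46, -0.49, 0, 0, 0, 0, 0], [0.46, -0.49, 0, 0, 0, 0, 0], [0.46, -0.49, 0, 0, 0, 0, 0], [0.46, -0.49, 0, 0, 0, 0, 0], [0.46, -0.49, 0, 0, 0, 0, 0], [0.3, -0.3, 0, 0, 0, 0, 0]]
  ]
}}

```text
time_s: 2.15
position: [0.462, -0.0922, 0.2388]
ee_rot: [0.994, 0.112, 0.0, -0.0]
contact_force: [0.5, 0.2, 0.3]
finger_gap: 0.0006
gripper_force: 0.0
```

{"name": "send_rows", "arguments": {
  "series": [
    [[0, 0, 0, 0, 0, 0.15, 0], [0, 0, 0, 0, 0, 0.15, 0], [0, 0, 0, 0, 0, 0.15, 0], [0, 0, 0, 0, 0, 0.15, 0], [0, 0, 0, 0, 0, 0.15, 0], [0, 0, 0, 0, 0, 0.15, 0], [0, 0, 0, 0, 0, 0.15, 0], [0, 0, 0, 0, 0, 0.15, 0]]
  ]
}}

```text
time_s: 2.82
position: [0.4607, -0.0949, 0.2386]
ee_rot: [0.935, -0.355, -0.0, 0.0]
contact_force: [0.3, -0.1, 0.3]
finger_gap: -0.0
gripper_force: 0.0
```

{"name": "send_rows", "arguments": {
  "series": [
    [[0, 0, 0, 0, 0, 0.15, 0], [0, 0, 0, 0, 0, 0.15, 0], [0, 0, 0, 0, 0, 0.15, 0], [0, 0, 0, 0, 0, 0.15, 0], [0, 0, 0, 0, 0, 0.15, 0], [0, 0, 0, 0, 0, 0.15, 0], [0, 0, 0, 0, 0, 0.15, 0], [0, 0, 0, 0, 0, 0.15, 0]]
  ]
}}

```text
time_s: 3.48
position: [0.4583, -0.0959, 0.2334]
ee_rot: [0.745, -0.667, -0.007, 0.004]
contact_force: [0.3, 0.5, -1.2]
finger_gap: 0.0004
gripper_force: 0.0
```

```bash
python3 -c "
from h import *
to([5,-275,40]);print(env.observe()['joint_positions'])"
```

```text
t 3.48 press [  -6.  -293.6  233.4] F [ 0.3  0.5 -1.2] gap 0.0004
shift units [-0.361 -0.449  4.83 ] turn units [0.019 0.005 0.305]
[-0.34697855  0.26251401  0.54117019  2.02137715 -0.17052288  0.91666864
 -2.74641753]
```

J7 meets its range that way round, so I turn the half turn back. The fingers are symmetric.

{"name": "send_rows", "arguments": {
  "series": [
    [[0, 0, 0, 0, 0, -0.15, 0], [0, 0, 0, 0, 0, -0.15, 0], [0, 0, 0, 0, 0, -0.15, 0], [0, 0, 0, 0, 0, -0.15, 0], [0, 0, 0, 0, 0, -0.15, 0], [0, 0, 0, 0, 0, -0.15, 0], [0, 0, 0, 0, 0, -0.15, 0], [0, 0, 0, 0, 0, -0.15, 0]]
  ]
}}

```text
time_s: 4.15
position: [0.4583, -0.0955, 0.233]
ee_rot: [0.968, -0.252, -0.008, 0.0]
contact_force: [-0.5, -0.5, 0.4]
finger_gap: 0.0005
gripper_force: 0.0
```

{"name": "send_rows", "arguments": {
  "series": [
    [[0, 0, 0, 0, 0, -0.15, 0], [0, 0, 0, 0, 0, -0.15, 0], [0, 0, 0, 0, 0, -0.15, 0], [0, 0, 0, 0, 0, -0.15, 0], [0, 0, 0, 0, 0, -0.15, 0], [0, 0, 0, 0, 0, -0.15, 0], [0, 0, 0, 0, 0, -0.15, 0], [0, 0, 0, 0, 0, -0.15, 0]]
  ]
}}

```text
time_s: 4.82
position: [0.4582, -0.0956, 0.233]
ee_rot: [0.977, 0.215, -0.007, -0.003]
contact_force: [-0.3, 0.5, -0.1]
finger_gap: 0.0004
gripper_force: 0.0
```

{"name": "send_rows", "arguments": {
  "series": [
    [[0, 0, 0, 0, 0, -0.15, 0], [0, 0, 0, 0, 0, -0.15, 0], [0, 0, 0, 0, 0, -0.15, 0], [0, 0, 0, 0, 0, -0.15, 0], [0, 0, 0, 0, 0, -0.15, 0], [0, 0, 0, 0, 0, -0.15, 0], [0, 0, 0, 0, 0, -0.15, 0], [0, 0, 0, 0, 0, 0, 0]]
  ]
}}

```text
time_s: 5.48
position: [0.4582, -0.0957, 0.2331]
ee_rot: [0.809, 0.587, -0.005, -0.006]
contact_force: [-1.0, -0.0, -0.1]
finger_gap: 0.0003
gripper_force: 0.0
```

```bash
sed -i 's/\[\[-Y\[0\],-X\[0\],0\],\[-Y\[1\],-X\[1\],0\]/[[Y[0],X[0],0],[Y[1],X[1],0]/' h.py; python3 -c "
from h import *
to([5,-275,42]);print(env.observe()['joint_positions'])"
```

```text
t 5.48 press [  -6.1 -293.4  233.1] F [-1.  -0.  -0.1] gap 0.0003
shift units [0.511 0.266 4.772] turn units [-0.021  0.    -0.235]
[ 0.04392406  0.24225575  0.07776998  2.00067844 -0.02562018  0.91587583
 -0.17954299]
```

{"name": "send_rows", "arguments": {
  "series": [
    [[0, 0, 0, -0.02, 0, -0.12, 0], [0, 0, 0, 0, 0, -0.115, 0], [0.24, 0.19, 0.3, 0, 0, 0, 0], [0.24, 0.1, 0.4, 0, 0, 0, 0], [0, 0, 0.4, 0, 0, 0, 0], [0, 0, 0.4, 0, 0, 0, 0], [0, 0, 0.4, 0, 0, 0, 0], [0, 0, 0.4, 0, 0, 0, 0]]
  ]
}}

```text
time_s: 6.15
position: [0.4724, -0.0782, 0.1404]
ee_rot: [0.754, 0.657, -0.0, 0.0]
contact_force: [0.5, -0.3, -0.5]
finger_gap: 0.0006
gripper_force: 0.0
```

{"name": "send_rows", "arguments": {
  "series": [
    [[0, 0, 0.4, 0, 0, 0, 0], [0, 0, 0.4, 0, 0, 0, 0], [0, 0, 0.4, 0, 0, 0, 0], [0, 0, 0.4, 0, 0, 0, 0], [0, 0, 0.4, 0, 0, 0, 0], [0, 0, 0.3, 0, 0, 0, 0], [0, 0, 0.15, 0, 0, 0, 0], [0, 0, 0, 0, 0, 0, 0]]
  ]
}}

```text
time_s: 6.82
position: [0.4715, -0.0782, 0.0421]
ee_rot: [0.754, 0.657, -0.001, -0.001]
contact_force: [-0.9, 0.5, -0.1]
finger_gap: 0.0005
gripper_force: 0.0
```

```bash
python3 -c "
from h import *
to([5,-242,42]); f=cam('scene'); save(f,'s1.png')
a=cv2.imread('pics/s1.png')[130:300,200:400]; cv2.imwrite('pics/s1c.png',cv2.resize(a,None,fx=3.5,fy=3.5))"
```

```text
t 6.82 press [   4.8 -274.4   42.1] F [-0.9  0.5 -0.1] gap 0.0005
shift units [ 0.81  -0.001  0.001] turn units [-0.004  0.001 -0.008]
```

View pics/s1c.png

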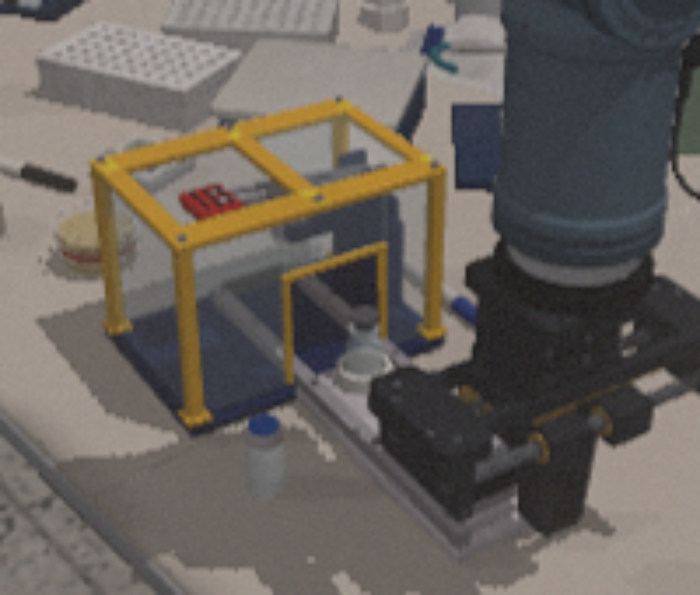

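The picture shows the closed fingers standing behind the tab, with the body clear of the vial. Now I push in gently.

{"name": "send_rows", "arguments": {
  "series": [
    [[0.2, 0, 0, 0, 0, 0, 0], [0.2, 0, 0, 0, 0, 0, 0], [0.15, 0, 0, 0, 0, 0, 0], [0.1, 0, 0, 0, 0, 0, 0], [0.05, 0, 0, 0, 0, 0, 0], [0.05, 0, 0, 0, 0, 0, 0], [0.05, 0, 0, 0, 0, 0, 0], [0.05, 0, 0, 0, 0, 0, 0]]
  ]
}}

```text
time_s: 7.53
position: [0.4769, -0.0448, 0.0432]
ee_rot: [0.753, 0.658, -0.001, 0.0]
contact_force: [-0.8, -3.1, 1.4]
finger_gap: 0.0003
gripper_force: 1.3
```

{"name": "send_rows", "arguments": {
  "series": [
    [[0.06, 0, 0, 0, 0, 0, 0], [0.07, 0, 0, 0, 0, 0, 0], [0.08, 0, 0, 0, 0, 0, 0], [0.09, 0, 0, 0, 0, 0, 0], [0.1, 0, 0, 0, 0, 0, 0], [0.1, 0, 0, 0, 0, 0, 0], [0.1, 0, 0, 0, 0, 0, 0], [0.1, 0, 0, 0, 0, 0, 0]]
  ]
}}

```text
time_s: 8.2
position: [0.4807, -0.0164, 0.0431]
ee_rot: [0.753, 0.658, -0.001, 0.0]
contact_force: [-0.6, -2.4, 1.8]
finger_gap: 0.0002
gripper_force: 1.4
```

{"name": "send_rows", "arguments": {
  "series": [
    [[0.1, 0, 0, 0, 0, 0, 0], [0.1, 0, 0, 0, 0, 0, 0], [0.1, 0, 0, 0, 0, 0, 0], [0.1, 0, 0, 0, 0, 0, 0], [0.09, 0, 0, 0, 0, 0, 0], [0.08, 0, 0, 0, 0, 0, 0], [0.07, 0, 0, 0, 0, 0, 0], [0.06, 0, 0, 0, 0, 0, 0]]
  ]
}}

```text
time_s: 8.87
position: [0.4844, 0.0113, 0.043]
ee_rot: [0.753, 0.658, -0.001, -0.0]
contact_force: [-1.2, -3.5, 1.2]
finger_gap: 0.0007
gripper_force: 1.3
```

```bash
python3 -c "
from h import *
to([5,-151,42])"
```

```text
t 8.87 press [   6. -184.   43.] F [-1.2 -3.5  1.2] gap 0.0007
shift units [ 0.825 -0.028  0.026] turn units [-0.001  0.001 -0.005]
```

{"name": "send_rows", "arguments": {
  "series": [
    [[0.1, 0, 0, 0, 0, 0, 0], [0.1, 0, 0, 0, 0, 0, 0], [0.1, 0, 0, 0, 0, 0, 0], [0.1, 0, 0, 0, 0, 0, 0], [0.09, 0, 0, 0, 0, 0, 0], [0.07, 0, 0, 0, 0, 0, 0], [0.06, 0, 0, 0, 0, 0, 0], [0.05, 0, 0, 0, 0, 0, 0]]
  ]
}}

```text
time_s: 9.53
position: [0.4879, 0.0378, 0.043]
ee_rot: [0.753, 0.658, -0.001, -0.0]
contact_force: [-2.3, -2.2, 2.0]
finger_gap: 0.0003
gripper_force: 1.3
```

{"name": "send_rows", "arguments": {
  "series": [
    [[0.03, 0, 0, 0, 0, 0, 0], [0.03, 0, 0, 0, 0, 0, 0], [0.03, 0, 0, 0, 0, 0, 0], [0.03, 0, 0, 0, 0, 0, 0], [0.03, 0, 0, 0, 0, 0, 0], [0.02, 0, 0, 0, 0, 0, 0], [0.02, 0, 0, 0, 0, 0, 0], [0, 0, 0, 0, 0, 0, 0]]
  ]
}}

```text
time_s: 10.2
position: [0.4888, 0.0441, 0.043]
ee_rot: [0.753, 0.658, -0.001, 0.0]
contact_force: [-1.4, -4.8, 2.7]
finger_gap: 0.0002
gripper_force: 2.6
```

```bash
python3 -c "
from h import *
to([5,-151,42])"
```

```text
t 10.2 press [   6.1 -150.9   43. ] F [-1.4 -4.8  2.7] gap 0.0002
shift units [-0.002 -0.027  0.024] turn units [-0.001  0.003 -0.006]
```

{"name": "send_rows", "arguments": {
  "series": [
    [[0.02, 0, 0, 0, 0, 0, 0], [0.02, 0, 0, 0, 0, 0, 0], [0.02, 0, 0, 0, 0, 0, 0], [0.02, 0, 0, 0, 0, 0, 0], [0, 0, 0, 0, 0, 0, 0], [0, 0, 0, 0, 0, 0, 0], [0, 0, 0, 0, 0, 0, 0], [0, 0, 0, 0, 0, 0, 0]]
  ]
}}

```text
time_s: 10.87
position: [0.4887, 0.0441, 0.043]
ee_rot: [0.754, 0.657, -0.003, 0.001]
contact_force: [-2.3, -12.3, 4.6]
finger_gap: 0.0006
gripper_force: 6.5
```

```bash
python3 -c "
from h import *
to([5,-151,42])"
```

```text
t 10.87 press [   6.  -150.8   43. ] F [ -2.3 -12.3   4.6] gap 0.0006
shift units [-0.004 -0.025  0.025] turn units [-0.002  0.006 -0.01 ]
```

Firm at the inner stop (12 N, no movement). I back off, rise and go over the window.

{"name": "send_rows", "arguments": {
  "series": [
    [[-0.1, 0, 0, 0, 0, 0, 0], [-0.2, 0, 0, 0, 0, 0, 0], [-0.3, 0, 0, 0, 0, 0, 0], [0, 0, -0.4, 0, 0, 0, 0], [0, 0, -0.5, 0, 0, 0, 0], [0, 0, -0.6, 0, 0, 0, 0], [0, 0, -0.6, 0, 0, 0, 0], [0, 0, -0.6, 0, 0, 0, 0]]
  ]
}}

```text
time_s: 11.53
position: [0.4868, 0.025, 0.1523]
ee_rot: [0.753, 0.658, 0.0, 0.0]
contact_force: [0.1, 1.0, 0.4]
finger_gap: 0.0009
gripper_force: 0.0
```

{"name": "send_rows", "arguments": {
  "series": [
    [[0, 0, -0.6, 0, 0, 0, 0], [0, 0, -0.6, 0, 0, 0, 0], [0, 0, -0.4, 0, 0, 0, 0], [0.4, -0.13, 0, 0, 0, 0, 0], [0.5, -0.17, 0, 0, 0, 0, 0], [0.5, -0.17, 0, 0, 0, 0, 0], [0.5, -0.17, 0, 0, 0, 0, 0], [0.5, -0.17, 0, 0, 0, 0, 0]]
  ]
}}

```text
time_s: 12.2
position: [0.4674, 0.1256, 0.2154]
ee_rot: [0.753, 0.658, 0.001, 0.0]
contact_force: [0.7, -0.2, 0.2]
finger_gap: 0.0004
gripper_force: 0.0
```

{"name": "send_rows", "arguments": {
  "series": [
    [[0.5, -0.17, 0, 0, 0, 0, 0], [0.5, -0.17, 0, 0, 0, 0, 0], [0.5, -0.17, 0, 0, 0, 0, 0], [0.3, -0.1, 0, 0, 0, 0, 0], [0.1, 0, 0, 0, 0, 0, 0], [0, 0, 0, 0, 0, 0, 0], [0, 0, 0, 0, 0, 0, 0], [0, 0, 0, 0, 0, 0, 0]]
  ]
}}

```text
time_s: 12.87
position: [0.4536, 0.2014, 0.215]
ee_rot: [0.753, 0.657, -0.0, 0.0]
contact_force: [0.8, -0.4, 0.4]
finger_gap: 0.0004
gripper_force: 0.0
```

```bash
python3 -c "
from h import *
to([-50,0,145])
f=cam('wrist'); save(f,'w2.png'); p=w2p(cloud(f)); hsv=cv2.cvtColor(f['color'],cv2.COLOR_RGB2HSV)
red=((hsv[...,0]<6)|(hsv[...,0]>174))&(hsv[...,1]>150)&(p[...,2]>.1)&(f['z_map']>0)
print(red.sum(), p[red].min(0) if red.any() else '',p[red].max(0) if red.any() else '')
f=cam('side'); save(f,'sd2.png')
cv2.imwrite('pics/sd2c.png',cv2.resize(f['color'][130:260,230:400,::-1],None,fx=4.6,fy=4.6))
"
```

```text
t 12.87 press [-49.2   0.5 215. ] F [ 0.8 -0.4  0.4] gap 0.0004
shift units [-0.012 -0.018  1.749] turn units [-0.     0.001 -0.008]
1209 [-0.06494435 -0.01642762  0.12068374] [-0.03594488  0.01910179  0.12744858]
```

View pics/sd2c.png

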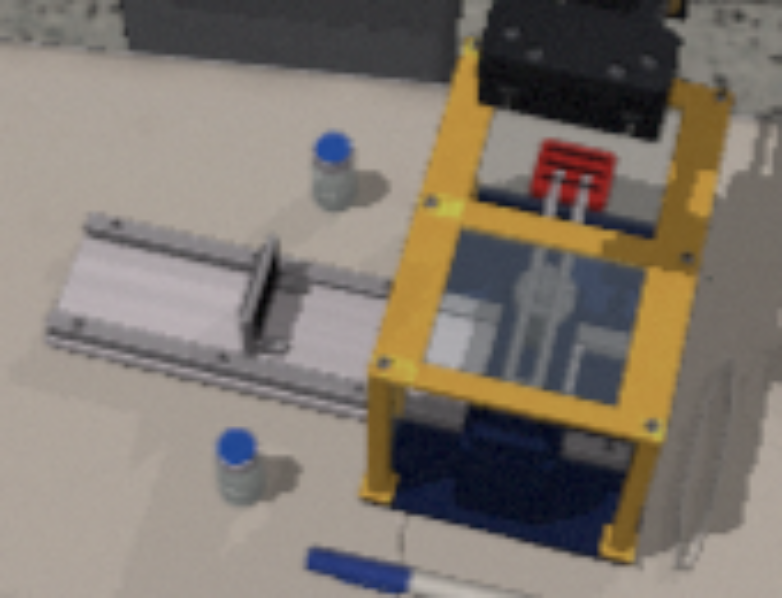

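View pics/w2.png

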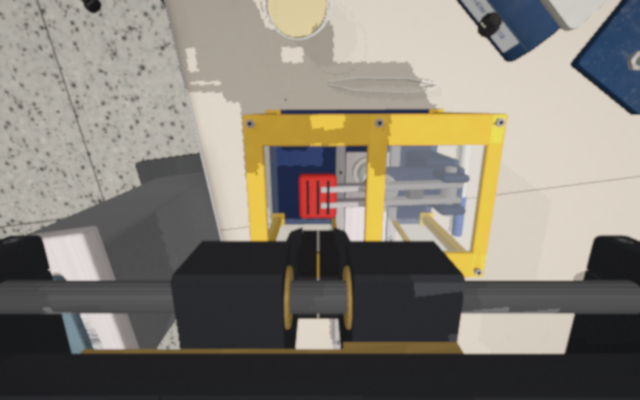

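The side picture shows the tab moved in to (260,295). The wrist picture shows the red pad at (317,195), under the middle of the window. Straight down now.

{"name": "send_rows", "arguments": {
  "series": [
    [[0, -0.02, 0.2, 0, 0, 0, 0], [0, 0, 0.4, 0, 0, 0, 0], [0, 0, 0.4, 0, 0, 0, 0], [0, 0, 0.4, 0, 0, 0, 0], [0, 0, 0.3, 0, 0, 0, 0], [0, 0, 0.2, 0, 0, 0, 0], [0, 0, 0.1, 0, 0, 0, 0], [0, 0, 0.05, 0, 0, 0, 0]]
  ]
}}

```text
time_s: 13.63
position: [0.4521, 0.2023, 0.1324]
ee_rot: [0.753, 0.658, -0.001, -0.0]
contact_force: [0.4, -0.4, -0.3]
finger_gap: 0.0001
gripper_force: 0.0
```

```bash
python3 -c "
from h import *
to([-50,0,103])"
```

```text
t 13.63 press [-50.8   1.2 132.4] F [ 0.4 -0.4 -0.3] gap 0.0001
shift units [-0.03   0.021  0.734] turn units [-0.001  0.002 -0.006]
```

{"name": "send_rows", "arguments": {
  "series": [
    [[0, 0, 0.08, 0, 0, 0, 0], [0, 0, 0.08, 0, 0, 0, 0], [0, 0, 0.08, 0, 0, 0, 0], [0, 0, 0.08, 0, 0, 0, 0], [0, 0, 0.08, 0, 0, 0, 0], [0, 0, 0.08, 0, 0, 0, 0], [0, 0, 0.06, 0, 0, 0, 0], [0, 0, 0.05, 0, 0, 0, 0]]
  ]
}}

```text
time_s: 14.3
position: [0.4519, 0.2029, 0.1094]
ee_rot: [0.753, 0.658, -0.001, -0.0]
contact_force: [-3.3, 0.4, 6.5]
finger_gap: 0.0003
gripper_force: 3.8
```

{"name": "send_rows", "arguments": {
  "series": [
    [[0, 0, 0.04, 0, 0, 0, 0], [0, 0, 0.03, 0, 0, 0, 0], [0, 0, 0.02, 0, 0, 0, 0], [0, 0, 0.02, 0, 0, 0, 0], [0, 0, 0.02, 0, 0, 0, 0], [0, 0, 0.02, 0, 0, 0, 0], [0, 0, 0, 0, 0, 0, 0], [0, 0, 0, 0, 0, 0, 0]]
  ]
}}

```text
time_s: 14.97
position: [0.452, 0.2029, 0.1035]
ee_rot: [0.753, 0.658, -0.001, -0.0]
contact_force: [-3.7, -0.3, 6.1]
finger_gap: 0.0006
gripper_force: 3.3
```

```bash
python3 -c "
from h import *
to([-50,0,103])"
```

```text
t 14.97 press [-50.9   1.8 103.5] F [-3.7 -0.3  6.1] gap 0.0006
shift units [-0.045  0.024  0.013] turn units [-0.001  0.001 -0.005]
```

{"name": "send_rows", "arguments": {
  "series": [
    [[0, 0, 0.03, 0, 0, 0, 0], [0, 0, 0.03, 0, 0, 0, 0], [0, 0, 0.03, 0, 0, 0, 0], [0, 0, 0.02, 0, 0, 0, 0], [0, 0, 0.02, 0, 0, 0, 0], [0, 0, 0, 0, 0, 0, 0], [0, 0, 0, 0, 0, 0, 0], [0, 0, 0, 0, 0, 0, 0]]
  ]
}}

```text
time_s: 15.63
position: [0.4523, 0.2031, 0.1013]
ee_rot: [0.753, 0.658, -0.0, -0.0]
contact_force: [-13.2, -4.8, 44.1]
finger_gap: 0.0005
gripper_force: 22.7
```

Hard stop met at z = 101 mm. I ease slightly and hold.

{"name": "send_rows", "arguments": {
  "series": [
    [[0, 0, -0.02, 0, 0, 0, 0], [0, 0, 0, 0, 0, 0, 0], [0, 0, 0, 0, 0, 0, 0], [0, 0, 0, 0, 0, 0, 0], [0, 0, 0, 0, 0, 0, 0], [0, 0, 0, 0, 0, 0, 0], [0, 0, 0, 0, 0, 0, 0], [0, 0, 0, 0, 0, 0, 0]]
  ]
}}

```text
time_s: 16.3
position: [0.4523, 0.203, 0.1016]
ee_rot: [0.753, 0.658, -0.0, -0.0]
contact_force: [-12.0, -3.6, 37.5]
finger_gap: 0.0005
gripper_force: 19.4
```

{"name": "send_rows", "arguments": {
  "series": [
    [[0, 0, 0, 0, 0, 0, 0], [0, 0, 0, 0, 0, 0, 0], [0, 0, 0, 0, 0, 0, 0], [0, 0, 0, 0, 0, 0, 0], [0, 0, 0, 0, 0, 0, 0], [0, 0, 0, 0, 0, 0, 0], [0, 0, 0, 0, 0, 0, 0], [0, 0, 0, 0, 0, 0, 0]]
  ]
}}

```text
time_s: 16.97
position: [0.4523, 0.203, 0.1016]
ee_rot: [0.753, 0.658, -0.0, -0.0]
contact_force: [-12.4, -3.1, 38.2]
finger_gap: 0.0002
gripper_force: 19.4
```

```bash
python3 -c "
from h import *
to([-50,0,200])"
```

```text
t 16.97 press [-50.7   2.  101.6] F [-12.4  -3.1  38.2] gap 0.0002
shift units [-0.05   0.017 -2.461] turn units [-0.001  0.    -0.006]
```

{"name": "send_rows", "arguments": {
  "series": [
    [[0, 0, -0.1, 0, 0, 0, 0], [0, 0, -0.15, 0, 0, 0, 0], [0, 0, -0.15, 0, 0, 0, 0], [0, 0, -0.15, 0, 0, 0, 0], [0, 0, -0.15, 0, 0, 0, 0], [0, 0, -0.2, 0, 0, 0, 0], [0, 0, -0.3, 0, 0, 0, 0], [0, 0, -0.4, 0, 0, 0, 0]]
  ]
}}

```text
time_s: 17.63
position: [0.4518, 0.2022, 0.1631]
ee_rot: [0.753, 0.658, -0.001, -0.0]
contact_force: [0.3, 0.1, -1.0]
finger_gap: 0.0004
gripper_force: 0.0
```

{"name": "send_rows", "arguments": {
  "series": [
    [[0, 0, -0.5, 0, 0, 0, 0], [0, 0, -0.5, 0, 0, 0, 0], [0, 0, -0.3, 0, 0, 0, 0], [-0.2, 0.1, 0, 0, 0, 0, 0], [-0.3, 0.2, 0, 0, 0, 0, 0], [-0.4, 0.2, 0, 0, 0, 0, 0], [-0.4, 0.2, 0, 0, 0, 0, 0], [-0.4, 0.2, 0, 0, 0, 0, 0]]
  ]
}}

```text
time_s: 18.3
position: [0.4788, 0.1287, 0.2142]
ee_rot: [0.753, 0.658, -0.001, 0.0]
contact_force: [-0.7, -0.4, -0.3]
finger_gap: 0.0003
gripper_force: 0.0
```

{"name": "send_rows", "arguments": {
  "series": [
    [[-0.4, 0.2, 0, 0, 0, 0, 0], [-0.4, 0.2, 0, 0, 0, 0, 0], [-0.3, 0.1, 0, 0, 0, 0, 0], [-0.15, 0, 0, 0, 0, 0, 0], [0, 0, 0, 0, 0, 0, 0], [0, 0, 0, 0, 0, 0, 0], [0, 0, 0, 0, 0, 0, 0], [0, 0, 0, 0, 0, 0, 0]]
  ]
}}

```text
time_s: 18.97
position: [0.4918, 0.0793, 0.2149]
ee_rot: [0.752, 0.659, -0.0, -0.0]
contact_force: [-0.9, 0.1, 0.0]
finger_gap: 0.0005
gripper_force: 0.0
```

```bash
python3 -c "
from h import *
to([5,-116,43])
for n in('side','scene'):
    f=cam(n); p=w2p(cloud(f)); save(f,n+'3.png')
    m=(f['z_map']>0)&(abs(p[...,0]-.005)<.03)&(p[...,1]<-.11)&(p[...,1]>-.2)&(p[...,2]>.045)&(p[...,2]<.065)
    print(n,m.sum(),np.percentile(p[m],[2,50,98],axis=0).round(4).tolist() if m.any() else '')
    hsv=cv2.cvtColor(f['color'],cv2.COLOR_RGB2HSV)
    r=((hsv[...,0]<6)|(hsv[...,0]>174))&(hsv[...,1]>150)&(p[...,2]>.08)&(p[...,2]<.15)&(abs(p[...,0]+.05)<.04)&(abs(p[...,1])<.04)
    print('pad',r.sum(),p[r].mean(0) if r.any() else '')
"
```

```text
t 18.97 press [   4.5 -115.6  214.9] F [-0.9  0.1  0. ] gap 0.0005
shift units [-0.007  0.015  4.298] turn units [-0.001  0.001 -0.003]
side 91 [[-0.0192, -0.1398, 0.0466], [0.0052, -0.1348, 0.0569], [0.0292, -0.1317, 0.0596]]
pad 146 [-0.0492199   0.00129841  0.12490463]
scene 144 [[-0.0188, -0.1416, 0.0451], [0.0044, -0.1394, 0.0538], [0.0301, -0.1352, 0.0593]]
pad 17 [-0.05812945 -0.00330837  0.12320777]
```

Pad is back up and the tab is at y = -134 to -142 mm. Next I go down into the gap behind it.

{"name": "send_rows", "arguments": {
  "series": [
    [[0, 0, 0.2, 0, 0, 0, 0], [0, 0, 0.4, 0, 0, 0, 0], [0, 0, 0.4, 0, 0, 0, 0], [0, 0, 0.4, 0, 0, 0, 0], [0, 0, 0.4, 0, 0, 0, 0], [0, 0, 0.2, 0, 0, 0, 0], [0, 0, 0.1, 0, 0, 0, 0], [0, 0, 0, 0, 0, 0, 0]]
  ]
}}

```text
time_s: 19.73
position: [0.4915, 0.0782, 0.1303]
ee_rot: [0.753, 0.658, -0.001, -0.0]
contact_force: [-0.0, 1.2, -0.3]
finger_gap: 0.0005
gripper_force: 0.0
```

{"name": "send_rows", "arguments": {
  "series": [
    [[0, 0, 0.2, 0, 0, 0, 0], [0, 0, 0.3, 0, 0, 0, 0], [0, 0, 0.4, 0, 0, 0, 0], [0, 0, 0.4, 0, 0, 0, 0], [0, 0, 0.4, 0, 0, 0, 0], [0, 0, 0.3, 0, 0, 0, 0], [0, 0, 0.2, 0, 0, 0, 0], [0, 0, 0, 0, 0, 0, 0]]
  ]
}}

```text
time_s: 20.4
position: [0.4914, 0.0781, 0.042]
ee_rot: [0.753, 0.658, -0.001, -0.0]
contact_force: [0.5, 0.2, -0.5]
finger_gap: 0.0003
gripper_force: 0.0
```

```bash
python3 -c "
from h import *
to([5,-215,43])"
```

```text
t 20.4 press [   4.3 -116.9   42. ] F [ 0.5  0.2 -0.5] gap 0.0003
shift units [-2.453  0.029 -0.022] turn units [-0.002  0.002 -0.005]
```

{"name": "send_rows", "arguments": {
  "series": [
    [[-0.05, 0, 0, 0, 0, 0, 0], [-0.05, 0, 0, 0, 0, 0, 0], [-0.05, 0, 0, 0, 0, 0, 0], [-0.05, 0, 0, 0, 0, 0, 0], [-0.05, 0, 0, 0, 0, 0, 0], [-0.06, 0, 0, 0, 0, 0, 0], [-0.07, 0, 0, 0, 0, 0, 0], [-0.08, 0, 0, 0, 0, 0, 0]]
  ]
}}

```text
time_s: 21.07
position: [0.4901, 0.0601, 0.0433]
ee_rot: [0.753, 0.658, 0.0, 0.0]
contact_force: [0.7, 2.6, 1.9]
finger_gap: 0.0005
gripper_force: 1.4
```

{"name": "send_rows", "arguments": {
  "series": [
    [[-0.09, 0, 0, 0, 0, 0, 0], [-0.1, 0, 0, 0, 0, 0, 0], [-0.1, 0, 0, 0, 0, 0, 0], [-0.1, 0, 0, 0, 0, 0, 0], [-0.1, 0, 0, 0, 0, 0, 0], [-0.1, 0, 0, 0, 0, 0, 0], [-0.1, 0, 0, 0, 0, 0, 0], [-0.1, 0, 0, 0, 0, 0, 0]]
  ]
}}

```text
time_s: 21.73
position: [0.4852, 0.0281, 0.043]
ee_rot: [0.753, 0.658, -0.0, 0.0]
contact_force: [2.7, 3.0, 0.1]
finger_gap: 0.0002
gripper_force: 1.4
```

{"name": "send_rows", "arguments": {
  "series": [
    [[-0.1, 0, 0, 0, 0, 0, 0], [-0.1, 0, 0, 0, 0, 0, 0], [-0.1, 0, 0, 0, 0, 0, 0], [-0.1, 0, 0, 0, 0, 0, 0], [-0.1, 0, 0, 0, 0, 0, 0], [-0.1, 0, 0, 0, 0, 0, 0], [-0.1, 0, 0, 0, 0, 0, 0], [-0.09, 0, 0, 0, 0, 0, 0]]
  ]
}}

```text
time_s: 22.4
position: [0.4809, -0.0032, 0.043]
ee_rot: [0.753, 0.658, -0.001, 0.0]
contact_force: [2.1, 2.6, -0.5]
finger_gap: 0.0002
gripper_force: 1.4
```

```bash
python3 -c "
from h import *
to([5,-215,43])"
```

```text
t 22.4 press [   4.4 -198.8   43. ] F [ 2.1  2.6 -0.5] gap 0.0002
shift units [-0.405  0.018  0.002] turn units [-0.001  0.001 -0.006]
```

{"name": "send_rows", "arguments": {
  "series": [
    [[-0.08, 0, 0, 0, 0, 0, 0], [-0.07, 0, 0, 0, 0, 0, 0], [-0.06, 0, 0, 0, 0, 0, 0], [-0.05, 0, 0, 0, 0, 0, 0], [-0.04, 0, 0, 0, 0, 0, 0], [-0.03, 0, 0, 0, 0, 0, 0], [-0.03, 0, 0, 0, 0, 0, 0], [-0.03, 0, 0, 0, 0, 0, 0]]
  ]
}}

```text
time_s: 23.07
position: [0.4788, -0.0182, 0.0431]
ee_rot: [0.753, 0.658, -0.0, 0.0]
contact_force: [2.0, 2.3, -1.1]
finger_gap: 0.0004
gripper_force: 1.3
```

{"name": "send_rows", "arguments": {
  "series": [
    [[-0.02, 0, 0, 0, 0, 0, 0], [-0.02, 0, 0, 0, 0, 0, 0], [-0.02, 0, 0, 0, 0, 0, 0], [-0.02, 0, 0, 0, 0, 0, 0], [-0.02, 0, 0, 0, 0, 0, 0], [0, 0, 0, 0, 0, 0, 0], [0, 0, 0, 0, 0, 0, 0], [0, 0, 0, 0, 0, 0, 0]]
  ]
}}

```text
time_s: 23.73
position: [0.4788, -0.0184, 0.0431]
ee_rot: [0.752, 0.659, 0.001, -0.001]
contact_force: [2.8, 12.5, -1.4]
finger_gap: 0.0004
gripper_force: 6.4
```

```bash
python3 -c "
from h import *
to([5,-215,43])"
```

```text
t 23.73 press [   4.3 -214.1   43.1] F [ 2.8 12.5 -1.4] gap 0.0004
shift units [-0.022  0.017  0.003] turn units [-0.    -0.004 -0.001]
```

At the outer stop. I back off, rise and look.

{"name": "send_rows", "arguments": {
  "series": [
    [[0.1, 0, 0, 0, 0, 0, 0], [0.15, 0, 0, 0, 0, 0, 0], [0, 0, -0.2, 0, 0, 0, 0], [0, 0, -0.4, 0, 0, 0, 0], [0, 0, -0.6, 0, 0, 0, 0], [0, 0, -0.6, 0, 0, 0, 0], [0, 0, -0.6, 0, 0, 0, 0], [0, 0, -0.6, 0, 0, 0, 0]]
  ]
}}

```text
time_s: 24.4
position: [0.4789, -0.0131, 0.1646]
ee_rot: [0.753, 0.658, -0.001, -0.0]
contact_force: [0.1, -0.2, -0.0]
finger_gap: 0.0005
gripper_force: 0.0
```

{"name": "send_rows", "arguments": {
  "series": [
    [[-0.2, 0, -0.6, 0, 0, 0, 0], [-0.4, 0, -0.6, 0, 0, 0, 0], [-0.4, 0, -0.3, 0, 0, 0, 0], [-0.4, 0, 0, 0, 0, 0, 0], [-0.2, 0, 0, 0, 0, 0, 0], [0, 0, 0, 0, 0, 0, 0], [0, 0, 0, 0, 0, 0, 0], [0, 0, 0, 0, 0, 0, 0]]
  ]
}}

```text
time_s: 25.07
position: [0.4708, -0.0746, 0.2226]
ee_rot: [0.753, 0.658, -0.001, -0.001]
contact_force: [0.3, 0.2, 0.2]
finger_gap: 0.0005
gripper_force: 0.0
```

Run:
```python
from h import *
to([5,-215,43])
ims=[]
for n in('side','scene'):
    f=cam(n); p=w2p(cloud(f)); q=p[(f['z_map']>0)&(abs(p[...,0])<.05)&(p[...,1]<-.19)&(p[...,1]>-.28)&(p[...,2]>.045)&(p[...,2]<.07)]
    print(n,'tab',np.percentile(q,[2,50,98],axis=0).round(4).tolist())
    m=(f['z_map']>0)&(np.hypot(p[...,0]-.005,p[...,1]+.09)<.02)
    f0=dict(np.load(n+'0.npz')); p0=w2p(cloud(f0)); m0=(f0['z_map']>0)&(np.hypot(p0[...,0]-.005,p0[...,1]+.09)<.02)
    print('vial top z before/after',np.percentile(p0[m0][:,2],[90,98]).round(4),np.percentile(p[m][:,2],[90,98]).round(4))
    c=(slice(140,230),slice(235,345)) if n=='side' else (slice(190,290),slice(230,360))
    for g in(f0,f): ims.append(cv2.resize(g['color'][c][...,::-1],(400,300),interpolation=cv2.INTER_CUBIC))
cv2.imwrite('pics/end.png',np.vstack([np.hstack(ims[:2]),np.hstack(ims[2:])]))
```

```text
t 25.07 press [   3.7 -270.9  222.6] F [0.3 0.2 0.2] gap 0.0005
shift units [1.401 0.037 4.49 ] turn units [-0.003  0.001 -0.004]
side tab [[-0.0183, -0.2299, 0.0457], [0.0062, -0.2241, 0.0561], [0.0286, -0.2217, 0.0608]]
vial top z before/after [0.07   0.0718] [0.0641 0.0657]
scene tab [[-0.0191, -0.2314, 0.0454], [0.0039, -0.2294, 0.0544], [0.0303, -0.2242, 0.0595]]
vial top z before/after [0.0694 0.071 ] [0.063  0.0645]
```

View pics/end.png

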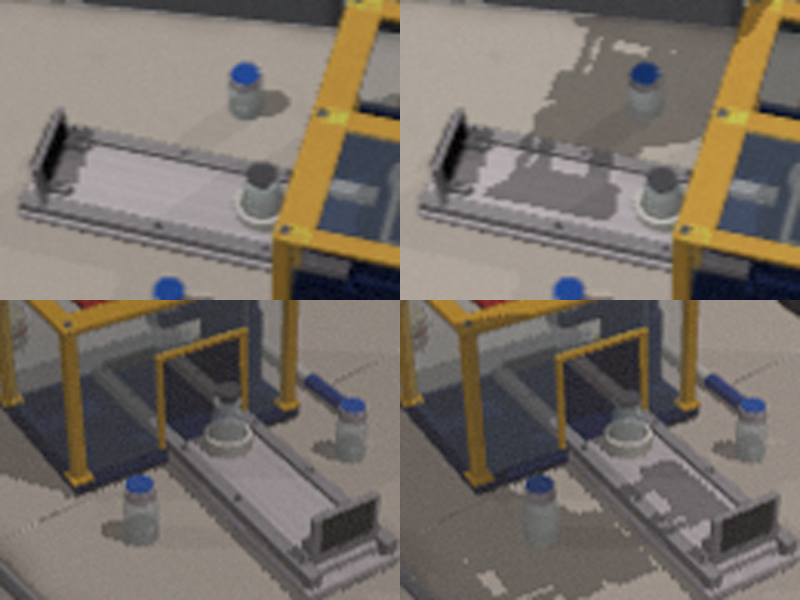

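The before/after picture shows the vial upright in its nest at (660,195), its top 6 mm lower at z ≈ 64 mm (seated). The tab is at its starting place and the capped vials have not moved.

```bash
python3 -c "
from h import *
print(env.finish_job())"
```

```text
the job is handed in; nothing more can be done
None
```

The job is handed in: the stopper reads as fully seated (top about 6 mm lower, at z ≈ 64 mm), the lever has risen, and the shuttle is back at its outer stop with the vial upright in its nest, at about 25 s of the 64 s allowed.

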